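Gauge the hub pad inside an open gearbox

ROBOT

A 6-joint arm with a two-finger parallel gripper is mounted at the origin on the work surface. World frame = base frame: x ahead of the robot, y to its left, z up, the work surface at z = 0. Lengths are in mm, angles in rad, forces in N, time in s.
With the tool pointing down it reaches from about 400 to 825 mm from the base axis. Payload 7 kg.
Tool frame: the origin (TCP) lies at the very end of the fingers, on their centre line; the grasp point (between the pads) lies 19 mm behind it (r.hold_point_z is the distance from the TCP to the grasp point, in mm); z points along the fingers, y is the line along which they close (so a half turn about z gives the same grasp; the last joint's range is limited). The gripper opens to 88 mm and grips with 3 to 60 N. Pads are 19 mm wide; open, the fingers measure 130 mm over their backs; the gripper's body (78 mm by 193 mm) begins 47 mm behind the grasp point.
Start: joints at [-1.001, 0.359, 0.012, 0, -1.224, -0.288], TCP at [187.681, -648.36, 226.561] pointing down, gripper open.
Joint ranges: [-3.07, 3.07], [-1.43, 2.12], [-1.02, 1.25], [-3.03, 1.67], [-3.05, -0], [-3.03, 3.03]. Speed limits (rad/s): [2.39, 2.39, 3.01, 3.14, 3.14, 3.14].

INTERFACE

Orientations are given as a rotation vector (axis times angle).
In Python, from plant import sensors, cams, job, r gives the robot as it stands. The module is installed in compiled form; this text tells all that it offers.
- The arm moves only by the tool arm_command, never from a script. Its arguments are lists of equal length, an entry for each row: "slide": the shift along the tool's x, y, z as a fraction of full scale, a list of three; "angular": the turn, a rotation vector about the tool's x, y, z as a fraction of full scale, a list of three. A call has 1 to 10 rows; each row is the pose to reach, as a shift and turn from the pose commanded when the call began, along the tool's axes at that moment, turning the shorter way round; what a row does not reach only later rows make up. Full scale, the value 1, is 0.5 m for a shift and 180 degrees for a turn. A row lasts 1/12 s, in which the tool goes at most 41.7 mm and 7.16 degrees, less where a joint would pass 70% of its speed; a pose out of reach is approached as far as the arm can. A call with a number of a shift or a turn outside -1 to 1 is refused whole. A call with a gripper value outside its range is refused whole. "grip" is the closure, from 0 (fully open) to 1 (shut), set as the call begins (left out, the last holds). The fingers move at their own pace and stop on an object; the grip force is fixed at half the most. Time passes only in rows, so rows that repeat a pose let the fingers close. It gives the time, the measured TCP pose, the force, the opening and the grip force at its end, in the units of the state.
- sensors.read_state(): the state, without advancing time (a new reading comes with each control period).
- cams.read_camera(name): name is "scene" or "top" or "wrist"; returns a dict with "image" (384x512x3 uint8, red, green, blue), "K" (3x3 intrinsics, pixels), "R" (3x3) and "t" (3): a world point X has camera coordinates R X + t. Camera axes: x right, y down, z forward; pixel columns grow to the right and rows downward; lengths in mm; the calibration is good to about 2 mm. A picture is of the moment at which its call begins. There is no depth.
- job.finish_job(): hands the job in; it is judged then, once.
The state is a dict: "time": time; "joints": joint angles; "dq": joint speeds; "effort": joint torques, N m; "position": TCP position; "tool_rot": TCP orientation; "ft_force": force on the tool from outside, world axes, zero at the start; "torque": the same for the moment, N m; "gripper_width": finger opening in mm; "grasp_force": force on a finger pad.
Only numpy, scipy, OpenCV 4.12 (cv2) and the standard library are available. Lean on these libraries where they do the work, as an engineer would, in place of code of your own. Each camera call takes 0.05 s, during which the arm holds its last target. There are 200 camera calls.

TASK

Lift the loose end cover off the gearbox housing and lay it, knob up, on the rubber mat without dropping it. Then take the plunger gauge out of its stand and hold it upright with its tip on the middle of the raised pad inside the housing, pressed lightly so that the plunger is about half-way in, never driving it to its stop. Finish while still holding it there, gripped and steady, and leave everything else on the bench where it is.

Things in the scene. Friction and masses are not known exactly. Their poses are not given: they have to be found in the camera images.
- housing: Grey gearbox housing, fixed. Square foot 110 x 110, 35 high; on it a round barrel, 92 outside diameter, with an open upward bore of 72 diameter, rim 75 above the bench. Origin: centre of its underside on the bench; z up. In the bore, under the cover, lies the hub disc. Sizes in mm.
- hub: Dark steel hub disc in the housing's bore, 68 diameter, 13 thick, top 54.5 above the bench; turns only stiffly about the vertical bore axis and stands at any angle; a vertical push does not turn it. Origin: centre of its underside, 41.5 above the bench; its x axis points towards the pad. Sizes in mm.
- spot (a point): The marked spot: centre of the flat top of the only raised round pad, bright metal, on the hub disc (16 diameter, 4 high, small dark centre dot), 21 from the bore's centre, 58.5 above the bench, 16.5 below the barrel rim. Under the cover at first. Sizes in mm.
- cover: Loose round end cover on the barrel, 0.22 kg +-25%. From below: spigot 66 diameter, 6 high (loose in the bore); disc 92 diameter, 6 thick; central knob 26 diameter, 30 high, its top 42 above the origin. Origin: centre of the spigot's underside (69 above the bench when fitted, 4 when lying on the mat); z up along the knob. Sizes in mm.
- mat: Square black rubber mat, 150 x 150 x 4 thick, fixed flat on the bench, empty. Origin: centre of its underside. Sizes in mm.
- stand: Dark steel block 80 x 80 x 62 high, fixed; a vertical hole of 20 diameter in the middle of its top holds the gauge's stem. Origin: centre of its underside. Sizes in mm.
- gauge: Plunger gauge, 0.2 kg +-20%, upright in the stand, resting on its shoulder. Black body 24 (x) x 40 (y) x 70 high (z), display on its -x side; below it a stem 12 diameter, 32 long, then the thin plunger, tip on the axis 54 below the origin when out. Origin: centre of the body's underside, 62 above the bench at the start; z up. Grip by the 24 or 40 sides, about 42 above the origin. Sizes in mm.
- tip (a point): The very end of the gauge's plunger (ball of 6 diameter), on the gauge's axis; it moves with the plunger. Sizes in mm.
- plunger (a joint): Travel of the gauge's spring plunger in m: 0 = fully out, 0.012 = pushed in to its stop. The spring needs about 0.9 N to start and 0.3 N more per mm: 2.7 N half-way in, 4.5 N at the stop.
- wrench: Bystander, loose: open-end wrench lying flat, 160 long; origin on its underside. Not to be disturbed. Sizes in mm.
- screwdriver: Bystander, loose: screwdriver lying flat, 170 long; origin on its underside. Not to be disturbed. Sizes in mm.
- tin: Bystander, loose: steel tin, 66 diameter, 70 high; origin on its underside. Not to be disturbed. Sizes in mm.
- race: Bystander, loose: steel bearing ring, 52 outside diameter, 16 high; origin on its underside. Not to be disturbed. Sizes in mm.
- vee: Bystander, loose: steel vee block 50 x 40 x 35 high; origin on its underside. Not to be disturbed. Sizes in mm.
- bolt: Bystander, loose: dark steel bolt standing on its head, 22 diameter, 30 high; origin on its underside. Not to be disturbed. Sizes in mm.
- spacer: Bystander, loose: brass spacer, 28 diameter, 22 high; origin on its underside. Not to be disturbed. Sizes in mm.
- tray: Bystander, loose: grey open plastic tray 90 x 120 x 30 high; origin on its underside. Not to be disturbed. Sizes in mm.
Things that resemble listed ones, but are neither listed nor needed, are in the scene too. Of the things that look like the gauge, the middle-sized one is meant.

How it is judged:
By the outcome, as a careful person would: the job done as asked, in the order asked, and still so for the second after the job is handed in, while the arm keeps its last pose, push and grip.
It also fails if it takes over 64 s, if anything falls off the work surface, if the arm or the gripper's body presses on something with over 40 N, if the wrist force passes 120 N, or if a joint passes its speed limit or range.

## Working session

There is one attempt and no reset: what is moved stays moved. The work goes in short steps, Python scripts to look and compute and a tool call to move; the robot and the scene stay as the last step left them, time stands still between calls to the robot, and variables do not carry over. Pictures are saved under pics/ and viewed, at most 10 in all, crops included, and the job is handed in when it is done.

Besides the shell and the picture viewer there is one more tool, called after "Emit:" as name(argument=value, ...) on one line, values as JSON. arm_command: Moves the arm, as the interface text tells. Shift numbers are shares of 0.5 m and turn numbers shares of 180 degrees, none past 1 either way. Its arguments: {"type":"object","properties":{"slide":{"type":"array","items":{"type":"array","items":{"type":"number"}}},"angular":{"type":"array","items":{"type":"array","items":{"type":"number"}}},"grip":{"type":"number"}},"required":["slide","angular"]}

```bash
mkdir -p pics; cat > h.py <<'E'
import numpy as np, cv2
from scipy.spatial.transform import Rotation as Ro
from plant import sensors, cams, job, r
def snap(n,f=None,crop=None,s=1):
    c=cams.read_camera(n); 
    if f:
        im=c["image"][:,:,::-1]
        if crop: x0,y0,x1,y1=crop; im=im[y0:y1,x0:x1]
        cv2.imwrite("pics/"+f,cv2.resize(im,None,fx=s,fy=s,interpolation=cv2.INTER_CUBIC))
    return c
def ray(c,u,v,z):
    d=c["R"].T@np.linalg.solve(c["K"],[u,v,1.]); o=-c["R"].T@c["t"]
    return o+d*(z-o[2])/d[2]
def proj(c,X):
    p=c["K"]@(c["R"]@np.array(X,float)+c["t"]); return p[:2]/p[2]
def rel(pos,rot=None):
    s=sensors.read_state(); R0=Ro.from_rotvec(s["tool_rot"])
    print("slide",np.round(R0.inv().apply(np.array(pos)-s["position"])/500,4), "ang",None if rot is None else np.round((R0.inv()*Ro.from_matrix(rot)).as_rotvec()/np.pi,4))
E
python3 - <<'E'
from h import *
import pickle
d={n:snap(n,n+"0.png",s=1.5) for n in("top","scene")}
pickle.dump(d,open("c0.pkl","wb"))
for n in d: print(n,d[n]["K"][0],-d[n]["R"].T@d[n]["t"])
s=sensors.read_state();print(s, Ro.from_rotvec(s["tool_rot"]).as_matrix())
E
```

```text
top [374.40220968   0.         252.38594626] [ 367.48700785  -10.30550908 1010.07502835]
scene [484.88255955   0.         247.95949815] [1263.06786431  434.47221879 1235.96747696]
{'time': 0.1, 'joints': array([-1.00089667e+00,  3.59322281e-01,  1.11521095e-02, -3.12685319e-04,
       -1.22411283e+00, -2.88094939e-01]), 'dq': array([-2.17546398e-03, -6.42360267e-04,  1.98008741e-03,  9.84856165e-06,
       -7.08254788e-04,  3.01386081e-04]), 'effort': array([-2.32974475e-03, -5.84161341e+01,  2.93750310e+01,  7.01576516e+00,
        1.01358601e-02, -3.58158593e-05]), 'position': array([ 187.55761369, -647.95753123,  225.71180678]), 'tool_rot': array([ 4.40979576e-01, -3.11013353e+00, -2.31548688e-03]), 'ft_force': array([1.05448648, 0.55548117, 1.11044822]), 'torque': array([-0.00539855,  0.0411303 ,  0.01589085]), 'grasp_force': 0.0, 'gripper_width': 87.69568798268912} [[-9.60584692e-01 -2.77986947e-01 -5.54518623e-04]
 [-2.77987464e-01  9.60583667e-01  1.41037022e-03]
 [ 1.40597019e-04  1.50892927e-03 -9.99998852e-01]]
```

View pics/top0.png

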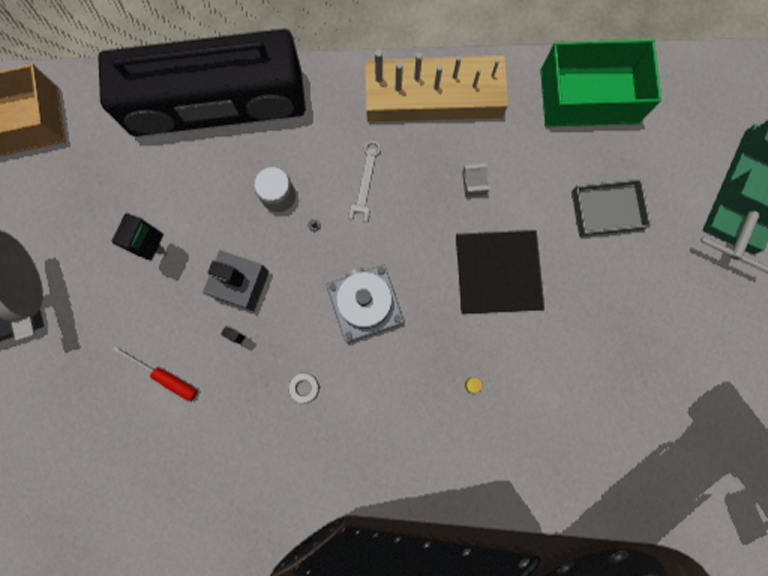

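View pics/scene0.png

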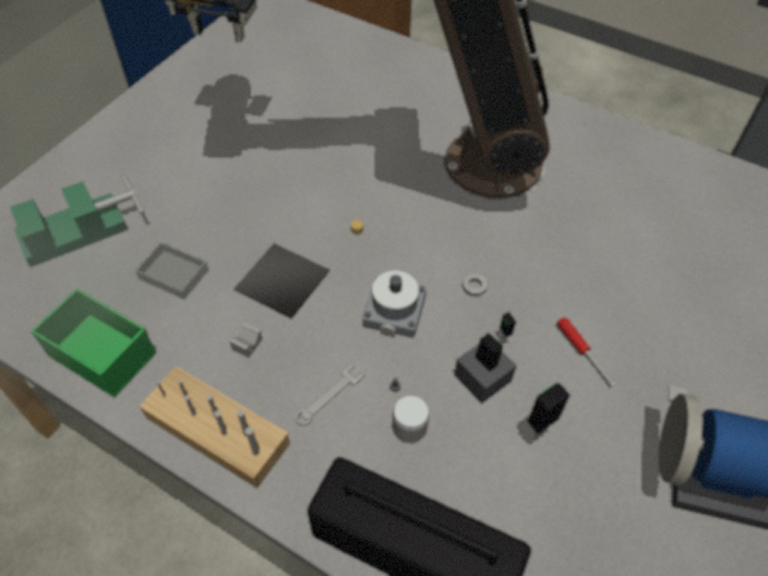

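The top view shows the housing at (364,302), the mat at (500,272), and the gauge in the stand at (236,275), all in 1.5x pixels. The middle-sized gauge is the one in the stand. I'll enlarge this area.

```bash
python3 - <<'E'
from h import *
import pickle
d=pickle.load(open("c0.pkl","rb"))
a=cv2.resize(d["top"]["image"][155:235,130:275,::-1],None,fx=5.5,fy=5.5,interpolation=cv2.INTER_CUBIC)
cv2.imwrite("pics/ct.png",a)
c=d["top"]
print("cov",ray(c,364/1.5,300/1.5,81),"knob",ray(c,363/1.5,297/1.5,111),"mat",[ray(c,u/1.5,v/1.5,4).round(1) for u,v in((456,233),(537,231),(544,311),(461,313))])
g=cv2.cvtColor(c["image"],cv2.COLOR_RGB2GRAY)
E
```

```text
cov [503.01451011  19.43394993  81.        ] knob [503.58807055  19.98539323 111.        ] mat [array([ 634.4, -150.5,    4. ]), array([ 633.9, -299.8,    4. ]), array([ 485.3, -301.3,    4. ]), array([ 485.8, -152.2,    4. ])]
```

View pics/ct.png

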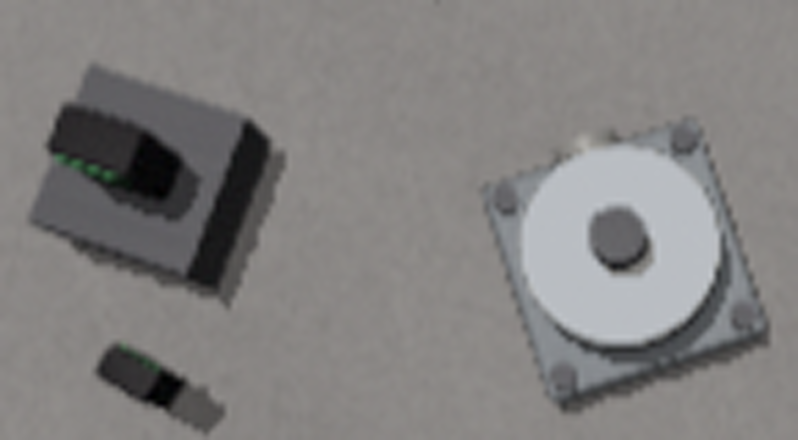

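The crop shows the cover disc centre at (621,247) and knob top at (617,235). The stand's top corners are (92,65), (250,122), (190,275) and (30,220), and the gauge's top face centre is about (98,142).

```bash
python3 - <<'E'
from h import *
import pickle
c=pickle.load(open("c0.pkl","rb"))["top"]
f=lambda x,y,z: ray(c,(x+.5)/5.5-.5+130,(y+.5)/5.5-.5+155,z)
print("cov",f(621,247,81),f(617,235,111))
S=[f(x,y,62) for x,y in((92,65),(250,122),(190,275),(30,220))]; print("stand",np.mean(S,0),S)
G=[f(x,y,132) for x,y in((65,103),(147,133),(130,180),(50,152))]; print("gauge",np.mean(G,0),G)
s=sensors.read_state(); p=(f(621,247,81)+f(617,235,111))/2
rel([p[0],p[1],226]); rel([p[0],p[1],140])
E
```

```text
cov [504.29234507  19.82422052  81.        ] [505.27761109  20.50140507 111.        ]
stand [549.86920232 245.17426292  62.        ] [array([601.10263102, 269.09801288,  62.        ]), array([571.39941045, 193.8854116 ,  62.        ]), array([499.48236627, 221.19116276,  62.        ]), array([527.49240155, 296.52246443,  62.        ])]
gauge [549.34581637 245.1064341  132.        ] [array([567.12474764, 259.92953229, 132.        ]), array([552.71548724, 223.75539882, 132.        ]), array([532.08148075, 230.7914768 , 132.        ]), array([545.46154984, 265.9493285 , 132.        ])]
slide [-9.8090e-01  1.1072e+00  1.0000e-03] ang None
slide [-0.9809  1.1069  0.173 ] ang None
```

Emit:
arm_command(slide=[[-0.5,0.56,0],[-0.5,0.56,0],[-0.5,0.56,0],[-0.5,0.56,0],[-0.5,0.56,0],[-0.5,0.56,0],[-0.5,0.56,0],[-0.5,0.56,0],[-0.5,0.56,0],[-0.5,0.56,0]], angular=[[0,0,0],[0,0,0],[0,0,0],[0,0,0],[0,0,0],[0,0,0],[0,0,0],[0,0,0],[0,0,0],[0,0,0]], grip=0)

```text
time: 0.93
position: [352.2, -304.9, 226.8]
tool_rot: [-0.449, 3.108, 0.001]
ft_force: [0.2, -0.5, 0.3]
gripper_width: 87.9
grasp_force: 0.0
```

Emit:
arm_command(slide=[[-0.48,0.547,0.1],[-0.48,0.547,0.1],[-0.48,0.547,0.1],[-0.48,0.547,0.1],[-0.48,0.547,0.1],[-0.48,0.547,0.1],[-0.48,0.547,0.1],[-0.48,0.547,0.1],[-0.48,0.547,0.1],[-0.48,0.547,0.1]], angular=[[0,0,0],[0,0,0],[0,0,0],[0,0,0],[0,0,0],[0,0,0],[0,0,0],[0,0,0],[0,0,0],[0,0,0]])

```text
time: 1.77
position: [506.4, 23.8, 175.3]
tool_rot: [0.447, -3.109, 0.0]
ft_force: [0.8, -0.5, 0.6]
gripper_width: 87.8
grasp_force: 0.0
```

```bash
python3 - <<'E'
from h import *
snap("wrist","w1.png",s=1.5)
c=snap("wrist");print(-c["R"].T@c["t"],c["R"]);s=sensors.read_state();print(s["time"],s["position"],s["tool_rot"])
rel([504.8,20.2,84])
E
```

```text
[441.23675923   3.48455034 332.83281493] [[-0.28045472  0.95986659 -0.00112961]
 [ 0.93088497  0.27227348  0.24355764]
 [ 0.23409041  0.06725535 -0.96988577]]
1.8667 [504.315169    20.64869011 175.69296341] [ 4.44509767e-01 -3.10808899e+00  5.86502819e-04]
slide [-0.001  -0.0011  0.1834] ang None
```

View pics/w1.png

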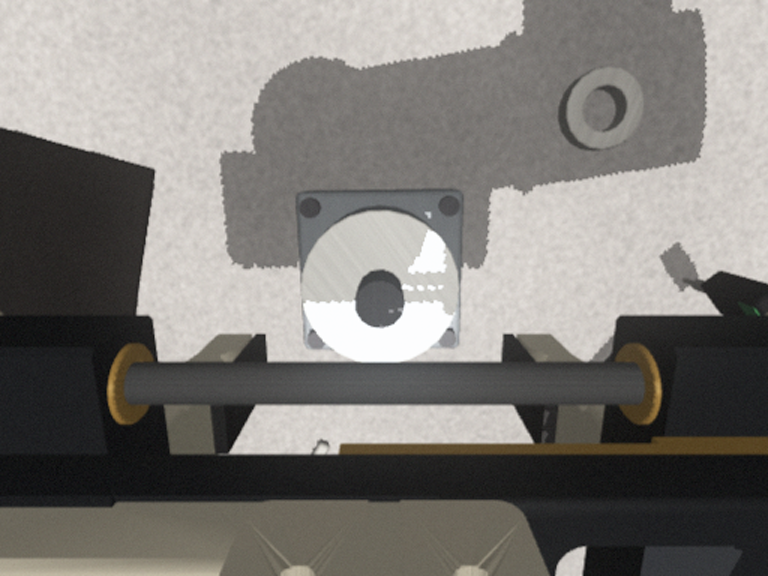

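The knob sits at (380,298), centred between the fingers. I'll descend and grip.

Emit:
arm_command(slide=[[0,0,0.05],[0,0,0.1],[0,0,0.14],[0,0,0.165],[0,0,0.18],[0,0,0.18],[0,0,0.18],[0,0,0.18]], angular=[[0,0,0],[0,0,0],[0,0,0],[0,0,0],[0,0,0],[0,0,0],[0,0,0],[0,0,0]])

```text
time: 2.53
position: [505.0, 19.4, 87.6]
tool_rot: [-0.44, 3.109, 0.0]
ft_force: [0.1, -0.4, 0.8]
gripper_width: 87.8
grasp_force: 0.0
```

Emit:
arm_command(slide=[[0,0,0],[0,0,0],[0,0,0],[0,0,0],[0,0,0],[0,0,0],[0,0,0],[0,0,0],[0,0,0],[0,0,0]], angular=[[0,0,0],[0,0,0],[0,0,0],[0,0,0],[0,0,0],[0,0,0],[0,0,0],[0,0,0],[0,0,0],[0,0,0]], grip=1)

```text
time: 3.37
position: [504.4, 19.6, 86.5]
tool_rot: [0.441, -3.11, -0.0]
ft_force: [-0.3, 1.0, 0.2]
gripper_width: 26.5
grasp_force: 0.7
```

Emit:
arm_command(slide=[[0,0,0],[0,0,0],[0,0,0],[0,0,0]], angular=[[0,0,0],[0,0,0],[0,0,0],[0,0,0]])

```text
time: 3.7
position: [504.4, 19.6, 86.5]
tool_rot: [-0.441, 3.11, 0.0]
ft_force: [0.2, 0.6, -0.2]
gripper_width: 24.9
grasp_force: 30.0
```

Emit:
arm_command(slide=[[0,0,-0.01],[0,0,-0.025],[0,0,-0.05],[0,0,-0.08],[0,0,-0.11],[0,0,-0.12],[0,0,-0.12]], angular=[[0,0,0],[0,0,0],[0,0,0],[0,0,0],[0,0,0],[0,0,0],[0,0,0]])

```text
time: 4.28
position: [505.3, 19.9, 148.2]
tool_rot: [-0.441, 3.107, 0.001]
ft_force: [0.7, 0.3, -2.8]
gripper_width: 25.4
grasp_force: 30.0
```

Emit:
arm_command(slide=[[0.002,-0.03,0],[0.005,-0.08,0],[0.01,-0.14,0],[0.012,-0.2,0],[0.016,-0.26,0],[0.02,-0.32,0],[0.023,-0.38,0],[0.026,-0.44,0],[0.029,-0.48,0],[0.03,-0.503,0]], angular=[[0,0,0],[0,0,0],[0,0,0],[0,0,0],[0,0,0],[0,0,0],[0,0,0],[0,0,0],[0,0,0],[0,0,0]])

```text
time: 5.12
position: [559.5, -228.3, 145.1]
tool_rot: [0.438, -3.109, -0.001]
ft_force: [0.4, -0.5, -2.1]
gripper_width: 25.3
grasp_force: 30.0
```

Emit:
arm_command(slide=[[0,0,0],[0,0,0],[0,0,0.03],[0,0,0.07],[0,0,0.12],[0,0,0.17],[0,0,0.2],[0,0,0.22],[0,0,0.23],[0,0,0.23]], angular=[[0,0,0],[0,0,0],[0,0,0],[0,0,0],[0,0,0],[0,0,0],[0,0,0],[0,0,0],[0,0,0],[0,0,0]])

```text
time: 5.95
position: [559.6, -225.4, 30.9]
tool_rot: [0.442, -3.109, -0.001]
ft_force: [0.2, 0.7, -2.0]
gripper_width: 25.3
grasp_force: 30.0
```

Emit:
arm_command(slide=[[0,0,0],[0,0,0]], angular=[[0,0,0],[0,0,0]])

```text
time: 6.12
position: [560.9, -226.1, 32.8]
tool_rot: [-0.442, 3.108, -0.001]
ft_force: [0.3, -0.2, -2.6]
gripper_width: 25.3
grasp_force: 30.0
```

Emit:
arm_command(slide=[[0,0,0.008],[0,0,0.014],[0,0,0.018],[0,0,0.02],[0,0,0.021],[0,0,0.021],[0,0,0.021]], angular=[[0,0,0],[0,0,0],[0,0,0],[0,0,0],[0,0,0],[0,0,0],[0,0,0]])

```text
time: 6.7
position: [559.8, -226.2, 21.5]
tool_rot: [0.441, -3.11, 0.0]
ft_force: [-3.1, 1.6, 5.0]
gripper_width: 25.0
grasp_force: 30.0
```

Emit:
arm_command(slide=[[0,0,0.001],[0,0,0.001],[0,0,0.001]], angular=[[0,0,0],[0,0,0],[0,0,0]])

```text
time: 6.95
position: [559.8, -226.2, 21.5]
tool_rot: [0.442, -3.11, 0.0]
ft_force: [-4.3, 3.0, 9.6]
gripper_width: 25.5
grasp_force: 30.0
```

Emit:
arm_command(slide=[[0,0,-0.001],[0,0,-0.001],[0,0,-0.001],[0,0,-0.001],[0,0,-0.001],[0,0,-0.001],[0,0,-0.001]], angular=[[0,0,0],[0,0,0],[0,0,0],[0,0,0],[0,0,0],[0,0,0],[0,0,0]], grip=0)

```text
time: 7.53
position: [560.0, -226.2, 20.9]
tool_rot: [0.441, -3.11, 0.0]
ft_force: [-0.4, -0.4, -0.6]
gripper_width: 66.3
grasp_force: 0.0
```

Emit:
arm_command(slide=[[0,0,-0.01],[0,0,-0.04],[0,0,-0.1],[0,0,-0.18],[0,0,-0.26],[0,0,-0.34],[0,0,-0.38],[0,0,-0.38]], angular=[[0,0,0],[0,0,0],[0,0,0],[0,0,0],[0,0,0],[0,0,0],[0,0,0],[0,0,0]])

```text
time: 8.2
position: [562.6, -227.0, 218.0]
tool_rot: [-0.441, 3.101, -0.006]
ft_force: [-0.5, -0.7, -0.3]
gripper_width: 88.0
grasp_force: 0.0
```

Emit:
arm_command(slide=[[-0.03,0.5,0],[-0.03,0.5,0],[-0.03,0.5,0],[-0.03,0.5,0],[-0.03,0.5,0],[-0.03,0.5,0],[-0.03,0.5,0],[-0.03,0.5,0],[-0.03,0.5,0],[-0.03,0.5,0]], angular=[[0,0,0],[0,0,0],[0,0,0],[0,0,0],[0,0,0],[0,0,0],[0,0,0],[0,0,0],[0,0,0],[0,0,0]])

```text
time: 9.03
position: [504.9, 17.4, 211.0]
tool_rot: [0.44, -3.11, 0.0]
ft_force: [0.2, 0.3, 0.1]
gripper_width: 87.5
grasp_force: 0.0
```

```bash
python3 - <<'E'
from h import *
import pickle
w=snap("wrist"); t=snap("top"); pickle.dump((w,t),open("c1.pkl","wb"))
u,v=proj(w,[504.6,20,65]);print(u,v, proj(w,[504.6,20,75]))
u,v=int(u),int(v);W=w["image"][max(0,v-60):v+60,max(0,u-70):u+70,::-1]
print("origin",max(0,u-70),max(0,v-60))
cv2.imwrite("pics/w2.png",cv2.resize(W,None,fx=5,fy=5,interpolation=cv2.INTER_CUBIC))
cv2.imwrite("pics/t2.png",t["image"][...,::-1])
s=sensors.read_state();print(s["time"],s["position"],s["tool_rot"],s["gripper_width"])
E
```

```text
258.5287568296382 185.0352955258401 [258.60521511 187.20026229]
origin 188 125
9.1333 [504.93681949  16.91777444 210.90554159] [ 4.38028877e-01 -3.11049184e+00  2.25887952e-04] 87.52582379408894
```

View pics/w2.png

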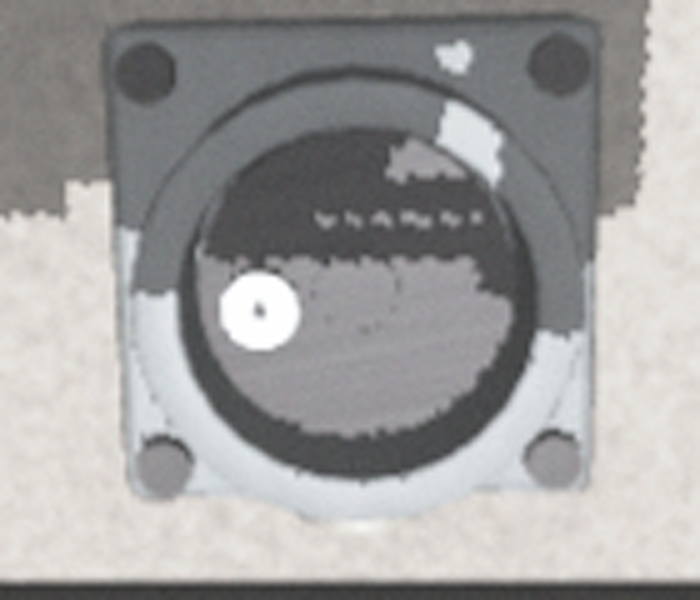

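The pad dot is at crop (260,310), and the bore rim spans about 182–537 by 127–478.

```bash
python3 - <<'E'
from h import *
import pickle
w,t=pickle.load(open("c1.pkl","rb"))
f=lambda x,y,z: ray(w,(x+.5)/5-.5+188,(y+.5)/5-.5+125,z)
p=f(260,310,58.5); b=f(359.5,302.5,75); print("pad",p,"bore",b,np.linalg.norm(p[:2]-b[:2]),"screws",np.mean([f(x,y,35) for x,y in((146,73),(559,64),(553,457),(163,465))],0))
# top cross-check: brightest blob near bore
u,v=proj(t,p);print("pad in top at",u,v,"bore",proj(t,b))
u,v=int(u),int(v);T=t["image"][v-35:v+35,u-40:u+40,::-1];print(u-40,v-35)
A=cv2.resize(T,None,fx=8,fy=8,interpolation=cv2.INTER_CUBIC);cv2.imwrite("pics/t3.png",A)
# gauge approach
yaw=np.radians(158.4); y=np.array([np.cos(yaw),np.sin(yaw),0]);z=np.array([0,0,-1.]);R=np.c_[np.cross(y,z),y,z]
rel([549.7,245.1,211],R)
E
```

```text
pad [513.11114633   1.73762286  58.5       ] bore [502.29066548  20.2591159   75.        ] 21.4506062879077 screws [504.00044688  20.18792088  35.        ]
pad in top at 249.76873241551243 197.18063975511936 bore [242.42967737 200.63417929]
209 162
slide [-2.121e-01  4.139e-01 -3.000e-04] ang [ 0.000e+00 -1.000e-04 -2.909e-01]
```

View pics/t3.png

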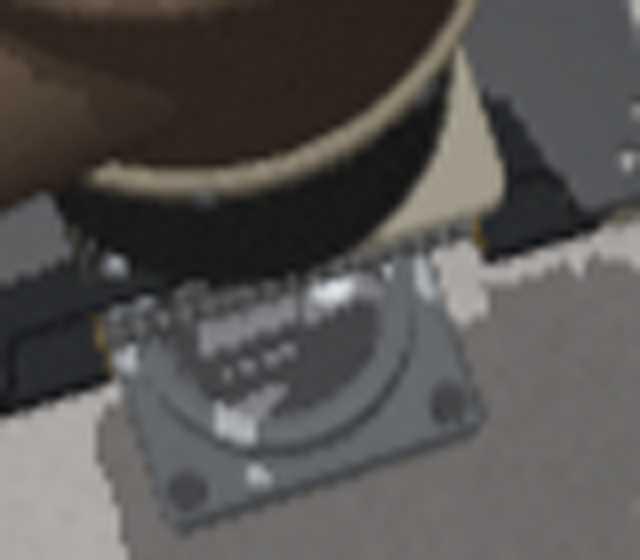

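The arm hides the pad in the top view, so I'll move to the gauge and look again from there.

Emit:
arm_command(slide=[[-0.212,0.414,0],[-0.212,0.414,0],[-0.212,0.414,0],[-0.212,0.414,0],[-0.212,0.414,0],[-0.212,0.414,0],[-0.212,0.414,0],[-0.212,0.414,0],[-0.212,0.414,0],[-0.212,0.414,0]], angular=[[0,0,-0.291],[0,0,-0.291],[0,0,-0.291],[0,0,-0.291],[0,0,-0.291],[0,0,-0.291],[0,0,-0.291],[0,0,-0.291],[0,0,-0.291],[0,0,-0.291]])

```text
time: 9.97
position: [549.5, 245.4, 210.6]
tool_rot: [1.764, -2.599, 0.0]
ft_force: [-0.1, -0.5, 0.6]
gripper_width: 87.3
grasp_force: 0.0
```

```bash
python3 - <<'E'
from h import *
import pickle
w=snap("wrist"); t=snap("top"); pickle.dump((w,t),open("c2.pkl","wb"))
T=t["image"][160:230,205:285,::-1]
A=cv2.resize(T,None,fx=7,fy=7,interpolation=cv2.INTER_CUBIC)
u,v=proj(w,[549.7,245.1,132]);print(u,v)
W=cv2.resize(w["image"][40:290,150:360,::-1],None,fx=2,fy=2,interpolation=cv2.INTER_CUBIC)[:490,:]
im=np.zeros((490,800,3),np.uint8); im[:,:470]=A[:,45:515]; im[:,470:800]=W[:,45:375]
cv2.imwrite("pics/w4.png",im)
s=sensors.read_state();print(s["time"],s["position"],s["tool_rot"],s["joints"])
E
```

```text
254.48466533402592 201.6841597006062
10.0667 [549.45970323 245.47432528 211.01993892] [ 1.76447651e+00 -2.59911298e+00  9.79059767e-05] [ 7.44549193e-01  2.49915762e-01 -1.78651508e-01  4.61126722e-05
 -1.14237029e+00 -1.12254879e+00]
```

View pics/w4.png

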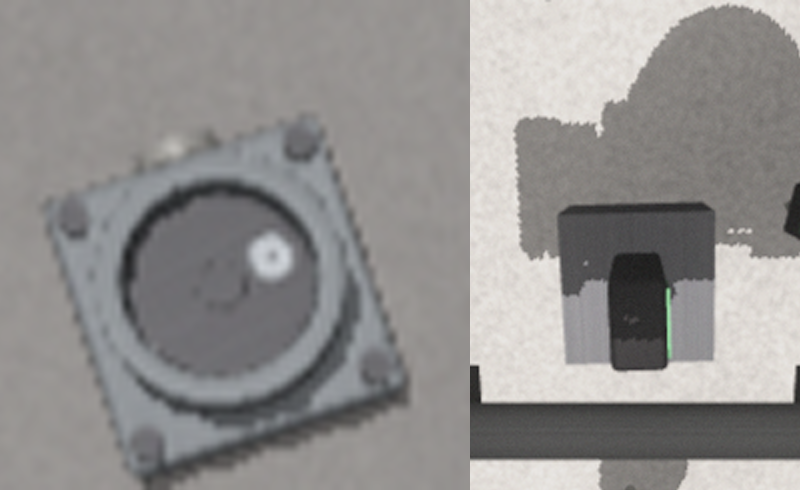

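The left side shows the pad dot at (272,256) in the bore. The right side shows the gauge body centred between the fingers, with its display facing tool +x.

Emit:
arm_command(slide=[[0,0,0.06],[0,0,0.13],[0,0,0.19],[0,0,0.23],[0,0,0.252],[0,0,0.252],[0,0,0.252],[0,0,0.252]], angular=[[0,0,0],[0,0,0],[0,0,0],[0,0,0],[0,0,0],[0,0,0],[0,0,0],[0,0,0]])

```text
time: 10.73
position: [550.2, 247.0, 86.7]
tool_rot: [-1.767, 2.595, -0.0]
ft_force: [0.7, 0.8, 0.3]
gripper_width: 87.8
grasp_force: 0.0
```

Emit:
arm_command(slide=[[0,0,0],[0,0,0],[0,0,0],[0,0,0],[0,0,0],[0,0,0],[0,0,0],[0,0,0],[0,0,0],[0,0,0]], angular=[[0,0,0],[0,0,0],[0,0,0],[0,0,0],[0,0,0],[0,0,0],[0,0,0],[0,0,0],[0,0,0],[0,0,0]], grip=1)

```text
time: 11.57
position: [549.1, 246.4, 85.0]
tool_rot: [1.769, -2.596, -0.0]
ft_force: [-0.3, -0.1, 0.4]
gripper_width: 26.7
grasp_force: 0.0
```

Emit:
arm_command(slide=[[0,0,0],[0,0,0],[0,0,0],[0,0,0],[0,0,0]], angular=[[0,0,0],[0,0,0],[0,0,0],[0,0,0],[0,0,0]])

```text
time: 11.98
position: [549.1, 246.4, 85.0]
tool_rot: [-1.769, 2.596, -0.0]
ft_force: [0.1, -0.9, -0.9]
gripper_width: 23.6
grasp_force: 29.9
```

```bash
python3 - <<'E'
from h import *
import pickle
w,t=pickle.load(open("c2.pkl","rb"))
f=lambda x,y,z: ray(t,(x+45+.5)/7-.5+205,(y+.5)/7-.5+160,z)
p=f(272,256,58.5);print("pad",p,"bore",f(220,283.5,75),"screws",np.mean([f(x,y,35) for x,y in((75,218),(303,142),(376,365),(147,446))],0))
s=sensors.read_state();print(s["time"],s["position"],Ro.from_rotvec(s["tool_rot"]).as_matrix(),s["ft_force"],s["torque"])
E
```

```text
pad [515.80361927   1.44260423  58.5       ] bore [503.72435273  20.230738    75.        ] screws [506.34258843  19.64359037  35.        ]
11.9833 [549.13289906 246.43924863  85.04433076] [[-3.66055278e-01 -9.30593108e-01  2.51631668e-05]
 [-9.30593109e-01  3.66055278e-01 -6.30899529e-06]
 [-3.34000249e-06 -2.57261107e-05 -1.00000000e+00]] [ 0.10200069 -0.91771868 -0.9081945 ] [-0.02832212 -0.07787488 -0.02631429]
```

The gauge is gripped. I'll lift it and move to hover over the pad.

Emit:
arm_command(slide=[[0,0,-0.01],[0,0,-0.03],[0,0,-0.06],[0,0,-0.1],[0,0,-0.14],[0,0,-0.17],[0,0,-0.17],[0,0,-0.17]], angular=[[0,0,0],[0,0,0],[0,0,0],[0,0,0],[0,0,0],[0,0,0],[0,0,0],[0,0,0]])

```text
time: 12.65
position: [549.3, 246.8, 171.3]
tool_rot: [-1.767, 2.595, 0.001]
ft_force: [0.4, 0.6, -2.8]
gripper_width: 23.9
grasp_force: 29.9
```

Emit:
arm_command(slide=[[0.03,-0.007,0],[0.08,-0.02,0],[0.14,-0.034,0],[0.2,-0.048,0],[0.26,-0.062,0],[0.32,-0.077,0],[0.38,-0.091,0],[0.43,-0.103,0],[0.465,-0.112,0],[0.479,-0.115,0]], angular=[[0,0,0],[0,0,0],[0,0,0],[0,0,0],[0,0,0],[0,0,0],[0,0,0],[0,0,0],[0,0,0],[0,0,0]])

```text
time: 13.48
position: [513.1, -0.2, 169.0]
tool_rot: [1.765, -2.596, -0.001]
ft_force: [1.1, -0.1, -3.0]
gripper_width: 24.1
grasp_force: 29.9
```

Emit:
arm_command(slide=[[0,0,0],[0,0,0.01],[0,0,0.02],[0,0,0.02],[0,0,0.02]], angular=[[0,0,0],[0,0,0],[0,0,0],[0,0,0],[0,0,0]])

```text
time: 13.9
position: [514.6, 3.1, 159.2]
tool_rot: [1.769, -2.594, -0.001]
ft_force: [-0.9, -0.1, -2.9]
gripper_width: 23.6
grasp_force: 29.9
```

```bash
cat > look.py <<'E'
from h import *
import pickle,sys
c=snap("scene"); w=snap("wrist"); t=snap("top"); pickle.dump((c,w,t),open(sys.argv[1]+".pkl","wb"))
C=cv2.resize(c["image"][163:228,225:290,::-1],None,fx=9,fy=9,interpolation=cv2.INTER_CUBIC)
W=cv2.resize(w["image"][60:352,150:255,::-1],None,fx=2,fy=2,interpolation=cv2.INTER_CUBIC)
im=np.zeros((585,800,3),np.uint8); im[:,:585]=C; im[:584,590:800]=W
cv2.imwrite("pics/"+sys.argv[1]+".png",im)
s=sensors.read_state();print(s["time"],s["position"],s["tool_rot"],s["ft_force"],s["torque"],s["grasp_force"])
E
python3 look.py p1
```

```text
14.05 [515.09189278   3.00312955 160.03912709] [ 1.76974279e+00 -2.59557105e+00  1.00687044e-04] [-0.8955413  -0.06634649 -2.03822098] [0.02843978 0.05073309 0.02802989] 29.87963318824768
```

View pics/p1.png

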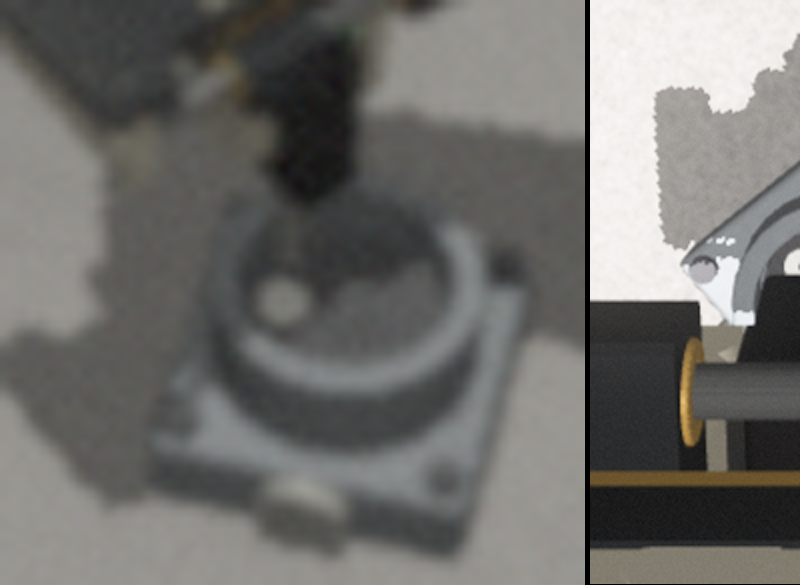

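The scene crop shows the pad at (285,301) with the thin plunger above it at about (298,258). I'll lower until the tip is just above the pad, then look again.

Emit:
arm_command(slide=[[0,0,0.01],[0,0,0.02],[0,0,0.03],[0,0,0.036],[0,0,0.036],[0,0,0.036],[0,0,0.036]], angular=[[0,0,0],[0,0,0],[0,0,0],[0,0,0],[0,0,0],[0,0,0],[0,0,0]])

```text
time: 14.63
position: [515.1, 2.5, 142.1]
tool_rot: [-1.769, 2.596, -0.0]
ft_force: [0.1, -0.3, -1.0]
gripper_width: 24.1
grasp_force: 29.9
```

```bash
cat > look2.py <<'E'
from h import *
import sys
c=snap("scene"); w=snap("wrist")
imc=np.mean([snap("scene")["image"].astype(float) for _ in range(4)],0)
ps=[]
for _ in range(6): ps.append(sensors.read_state()["position"]); snap("top")
p=np.mean(ps,0); print(p,np.std(ps,0))
s=sensors.read_state();print(s["time"],s["ft_force"],s["torque"])
x0,y0=241,172
C=imc[y0:y0+46,x0:x0+40,::-1]; C=np.clip((C-C.min())*255/(200-C.min()),0,255).astype(np.uint8)
C=cv2.resize(C,None,fx=12,fy=12,interpolation=cv2.INTER_CUBIC)
f=lambda X:(proj(c,X)-[x0,y0]+.5)*12-.5
for n,X in(("tip",[*p[:2],p[2]-77]),("padtopW",[513.1,1.7,58.5]),("padT",[515.8,1.4,58.5]),("padbest",[514.7,1.9,58.5]),("bore75",[504,20,75]),("stemend",[*p[:2],p[2]-55]),("bodybot",[*p[:2],p[2]-23])): print(n,f(X))
u,v=proj(w,[514.7,1.9,58.5]); print("wrist pad pred",(u-225+.5)*4.5-.5+482,(v-130+.5)*4.5-.5)
W=cv2.resize(w["image"][130:252,225:295,::-1],None,fx=4.5,fy=4.5,interpolation=cv2.INTER_CUBIC)
im=np.zeros((552,800,3),np.uint8); im[:,:480]=C; im[:549,482:797]=W[:549]
cv2.imwrite("pics/"+sys.argv[1]+".png",im)
E
python3 look2.py p2
```

```text
[514.97383952   2.52526468 142.15615342] [0.02366356 0.00842584 0.04615167]
15.2333 [ 0.11918403  0.63632072 -2.38712512] [0.0306002  0.06195344 0.04222205]
tip [191.19724189 278.08254487]
padtopW [191.84038155 287.31642758]
padT [185.24227302 294.17204146]
padbest [189.2188006  292.01808264]
bore75 [274.79034752 254.27333061]
stemend [192.58533356 225.20741759]
bodybot [194.66695232 145.91448691]
wrist pad pred 619.2160624002308 313.9796737280352
```

View pics/p2.png

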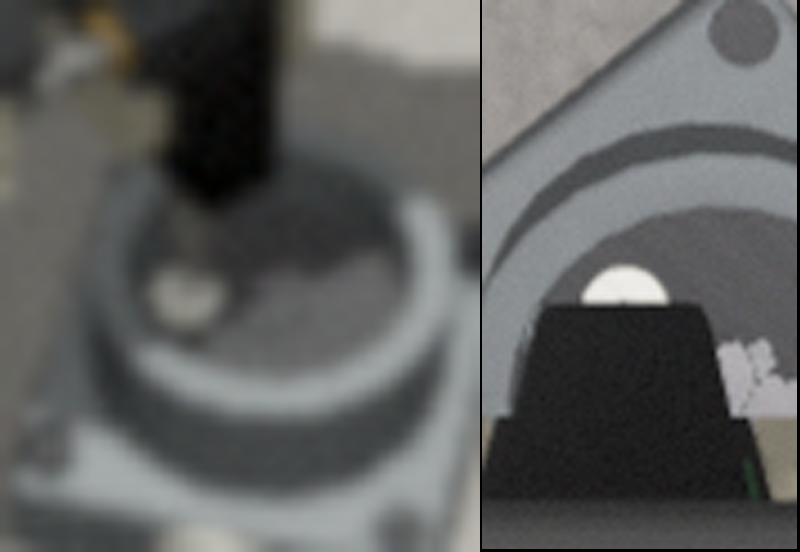

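In the scene crop the pad is at about (188,298), with the gauge body's bottom corner near (220,205). In the wrist crop the pad's half-disc spans 581–669 with its dot at about (624,302), and the body's far bottom edge runs 545–700 at y≈303. I'll work out the camera bias from the gauge body.

```bash
python3 - <<'E'
from h import *
c=snap("scene"); w=snap("wrist"); s=sensors.read_state()
p=s["position"]; R=Ro.from_rotvec(s["tool_rot"]).as_matrix()
fc=lambda X:((proj(c,X)-[241,172]+.5)*12-.5).round(1)
fw=lambda X:((proj(w,X)-[225,130]+.5)*4.5-.5+[482,0]).round(1)
for h in(23,):
  for a in(-20,20):
    for b in(-12,12):
      X=p+R@[a,b,h]; print("body",a,b,"scene",fc(X),"wrist",fw(X))
print("axis at pad: scene",fc(p+R@[0,0,p[2]-58.5]),"wrist",fw(p+R@[0,0,p[2]-58.5]))
for e in([1,0],[0,1]): print(e,fc(p+R@[*e,p[2]-58.5])-fc(p+R@[0,0,p[2]-58.5]),fw(p+R@[*e,p[2]-58.5])-fw(p+R@[0,0,p[2]-58.5]))
print("top",[ (proj(w,p+R@[20,b,-47])-[225,130]+.5)*4.5-.5+[482,0] for b in(-12,12)])
# body edges in the enlarged wrist crop
g=cv2.cvtColor(w["image"],cv2.COLOR_RGB2GRAY); 
for u in (242,250,256,262,270): print(u,g[190:206,u])
print(g[200,232:285]); print(g[198,232:285])
E
```

```text
body -20 -12 scene [205.4 222.5] wrist [533.9 562.8]
body -20 12 scene [284.4 175.1] wrist [700.  562.7]
body 20 -12 scene [105.6 117.2] wrist [528.9 294.7]
body 20 12 scene [184.1  71. ] wrist [703.7 294.5]
axis at pad: scene [190.8 293.8] wrist [618.1 318.2]
[1, 0] [-2.4 -2.6] [ 0.  -5.3]
[0, 1] [ 3.2 -2. ] [ 5.4 -0.1]
top [array([475.00271975, 493.90153919]), array([750.19866394, 493.67544317])]
242 [122 105  91  88  89  86  88  63  37  37  38  38  37  35  38  36]
250 [ 97 155 213 232 234 232 215 131  35  33  33  33  32  36  33  32]
256 [227 234 235 235 233 231 205 120  34  33  35  34  36  32  38  30]
262 [114 177 226 234 233 234 217 135  31  27  33  37  35  32  36  37]
270 [95 92 89 87 91 87 79 56 35 29 33 31 30 28 32 30]
[141 142 143 128 124  81  43  39  37  38  38  33  38  36  40  37  37  34
  33  33  36  40  32  33  35  33  34  32  31  32  33  30  33  35  32  30
  32  30  33  37  33  29  37  75  84  86  88  89  88  90  91  92  85]
[143 144 142 138 122  95  67  51  46  34  37  36  31  32  32  36  37  38
  35  36  34  33  33  35  34  35  38  32  30  33  31  29  32  32  34  31
  32  30  35  33  36  49  81  87  87  90  94  91  89  90  94  86  92]
```

Taken together, the three cameras put the pad within about 1 mm of the gauge axis. I'll apply a small correction and lower gently to first contact.

Emit:
arm_command(slide=[[0.001,-0.001,0.003],[0.001,-0.001,0.007],[0.001,-0.001,0.011],[0.001,-0.001,0.014],[0.001,-0.001,0.016],[0.001,-0.001,0.016],[0.001,-0.001,0.016],[0.001,-0.001,0.016]], angular=[[0,0,0],[0,0,0],[0,0,0],[0,0,0],[0,0,0],[0,0,0],[0,0,0],[0,0,0]])

```text
time: 16.0
position: [515.2, 1.9, 134.2]
tool_rot: [1.769, -2.596, 0.0]
ft_force: [-0.7, 0.4, -0.6]
gripper_width: 23.9
grasp_force: 29.9
```

```bash
python3 - <<'E'
from h import *
import pickle
c1=pickle.load(open("p1.pkl","rb"))[0]
im=[];F=[];P=[]
for _ in range(8):
    im.append(snap("scene")["image"].astype(float)); s=sensors.read_state();F.append(s["ft_force"]);P.append(s["position"])
print(s["time"],np.mean(P,0),np.mean(F,0),np.std(F,0))
A=np.mean(im,0)[188:204,248:264,::-1]; B=c1["image"][188:204,248:264,::-1].astype(float)
f=lambda X:(X-A.min())*255/(230-A.min())
o=np.hstack([f(A),f(B)]);o=cv2.resize(np.clip(o,0,255).astype(np.uint8),None,fx=25,fy=25,interpolation=cv2.INTER_CUBIC)
cv2.imwrite("pics/p3.png",o)
p=np.mean(P,0); q=lambda X:(proj(c1,X)-[248,188]+.5)*25-.5
print("tip pred",q([p[0],p[1],58.5+3]),"stem end",q([p[0],p[1],p[2]-55]), q([p[0]+1,p[1],58.5])-q([p[0],p[1],58.5]),q([p[0],p[1]+1,58.5])-q([p[0],p[1],58.5]))
E
```

```text
16.4 [515.19611105   1.84957427 134.12806311] [-0.46276794 -0.51110182 -0.89575991] [0.54062699 0.48718301 0.59254231]
tip pred [217.63217708 196.80140564] stem end [219.87707688 109.10651345] [-4.30581252  5.68775348] [7.10031494 3.5342694 ]
```

View pics/p3.png

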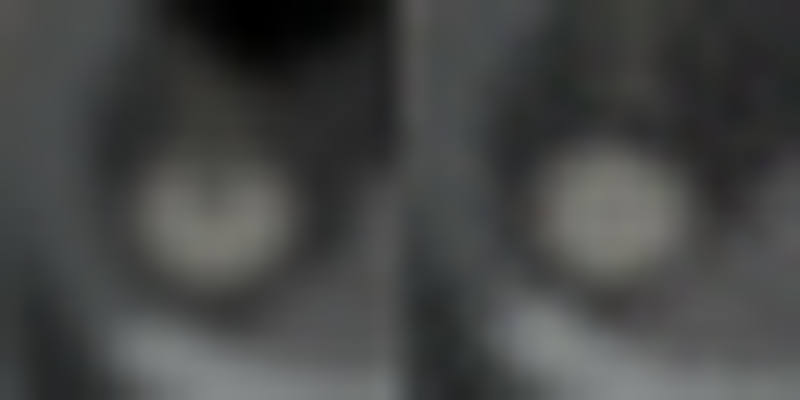

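The tip meets the pad at about (210,208) and the pad centre is at (213,212), so it's centred. The force agrees with first contact. I'll press to half travel.

Emit:
arm_command(slide=[[0,0,0.002],[0,0,0.004],[0,0,0.006],[0,0,0.008],[0,0,0.009],[0,0,0.009],[0,0,0.009],[0,0,0.009],[0,0,0.009],[0,0,0.009]], angular=[[0,0,0],[0,0,0],[0,0,0],[0,0,0],[0,0,0],[0,0,0],[0,0,0],[0,0,0],[0,0,0],[0,0,0]])

```text
time: 17.23
position: [515.3, 1.9, 129.6]
tool_rot: [-1.769, 2.596, -0.0]
ft_force: [-0.4, -0.4, -0.0]
gripper_width: 23.8
grasp_force: 29.9
```

```bash
python3 - <<'E'
from h import *
F=[];P=[]
for _ in range(10):
    snap("top"); s=sensors.read_state();F.append(s["ft_force"]);P.append(s["position"])
print(s["time"],np.mean(P,0),np.mean(F,0),s["grasp_force"],np.abs(s["dq"]).max())
t=snap("top");u,v=proj(t,[560,-226,16]);print(u,v,t["image"][int(v)-12:int(v)+13:6,int(u)-18:int(u)+19:6].mean(2).round())
E
```

```text
17.7333 [515.28835206   1.88331736 129.60924664] [-0.05557223 -0.08867326  0.2445488 ] 29.880017638206482 0.0009424901694511942
333.87383533037246 180.08584949557326 [[ 40. 115. 220. 221. 220. 191.  43.]
 [ 42. 221. 220. 147. 149. 220.  42.]
 [ 44. 221. 221. 108. 119. 221.  89.]
 [ 44. 220. 220. 219. 220. 221.  42.]
 [ 42.  38. 220. 221. 220. 174.  41.]]
```

Force is up about 2.5 N from free, so the plunger is about half in. The cover is lying on the mat with its knob up.

```bash
python3 -c "
from plant import job
print(job.finish_job())"
```

```text
the job is handed in; nothing more can be done
None
```

I handed the job in at about 18 s. The cover is knob up on the mat, and the gauge is gripped upright and steady with its tip within about 1 mm of the pad's centre. By height and force, its plunger is about half-way in (roughly 6 mm, about 2.5 N). I saw no sign of contact with other items, though I took no final picture of them.

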